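Blow off a chased copper relief at the bench air gun

ROBOT

A 6-joint arm with a two-finger parallel gripper is mounted at the origin on the work surface. World frame = base frame: x ahead of the robot, y to its left, z up, the work surface at z = 0. Lengths are in m, angles in rad, forces in N, time in s.
With the tool pointing down it reaches from about 0.3 to 0.775 m from the base axis. Payload 14.6 kg.
Tool frame: the origin (TCP) lies midway between the tips of the shut fingers; the grasp point (between the pads) lies 19 mm behind it (ctrl.pinch_z is the z of the grasp point in the tool frame, in m); z points along the fingers, y is the line along which they close (so a half turn about z gives the same grasp; the last joint's range is limited). The gripper opens to 94 mm and grips with 3 to 60 N. Pads are 16 mm wide; open, the fingers measure 119 mm over their backs; the gripper's body (75 mm by 177 mm) begins 78 mm behind the grasp point.
Start: joints at [1.113, 0.3, 1.521, -0, 1.321, -0.067], TCP at [0.21, 0.509, 0.205] pointing down, gripper open.
Joint ranges: [-3.03, 3.03], [-0.79, 2.21], [0.23, 2.52], [-1.04, 4.18], [0, 3.07], [-2.55, 2.55]. Speed limits (rad/s): [2.22, 2.22, 2.57, 3.14, 3.14, 3.14].

INTERFACE

Orientations are given as [roll, pitch, yaw] about the fixed x, y, z axes, in that order (R = Rz(yaw) Ry(pitch) Rx(roll)).
In Python, from station import ctrl, camera, ticket gives the robot as it stands. The module is installed in compiled form; this text tells all that it offers.
- The arm moves only by the shell command python3 -m inch 'ROWS' [FORCE]. ROWS is text: rows parted by semicolons, each of 7 numbers parted by spaces: the opening, from -1 (shut) to 1 (fully open), then the shift along the tool's x, y, z in units of 0.03 m (1.0 is 0.03 m), then the turn, a rotation vector about the tool's x, y, z in units of 10 degrees (1.0 is 10 degrees). In form: grip dx dy dz rx ry rz; .... A call has 1 to 10 rows; each row shifts and turns the commanded pose from where the row before left it, along the tool's axes as they then stand; what a row does not reach is not made up. A row lasts 1/8 s, in which the tool goes at most 62.5 mm and 10.7 degrees, less where a joint would pass 70% of its speed; a pose out of reach is approached as far as the arm can. A call with a number of a shift or a turn outside -1 to 1 is refused whole. A call with a gripper value outside its range is refused whole. The fingers move at their own pace and stop on an object; FORCE is the grip in N (left out, the last holds). Time passes only in rows, so rows that do not move let the fingers close. It gives the time, the measured TCP pose, the force, the opening and the grip force at its end, in the units of the state.
- ctrl.get_obs(): the state, without advancing time (a new reading comes with each control period).
- camera(name): name is "side" or "top"; returns a dict with "img" (480x640x3 uint8, blue, green, red), "range_z" (480x640 float32, m along the optical axis (not along the pixel's ray), 0 where there is no reading), "intrinsics" (3x3 intrinsics, pixels), "k1" (the pictures are not rectified: a ray, as slopes to the right and down, at radius r is drawn at 1 + k1 r^2 times it, then the intrinsics apply), "view" (4x4, takes a point from world to camera coordinates). Camera axes: x right, y down, z forward; pixel columns grow to the right and rows downward; lengths in m; the calibration is good to about 2 mm. A picture is of the moment at which its call begins.
- ticket.hand_in(): hands the job in; it is judged then, once.
The state is a dict: "time_s": time; "qpos": joint angles; "joint_vel": joint speeds; "tau": joint torques, N m; "ee_pos": TCP position; "eef_rot": TCP orientation; "force": force on the tool from outside, world axes, zero at the start; "moment": the same for the moment, N m; "grip_width": finger opening in m; "grip_force": force on a finger pad.
Only numpy, scipy, OpenCV 4.12 (cv2) and the standard library are available. Lean on these libraries where they do the work, as an engineer would, in place of code of your own. Each camera call takes 0.05 s, during which the arm holds its last target. There are 200 camera calls.

TASK

Get the framed copper relief ready and blow it off: turn the regulator's knob clockwise until its pointer stands at the mark on the index ring, and bring the wooden frame flat and snug against both stops under the nozzle, its long sides along the long stop. Only when both are so, squeeze the air gun's trigger fully home, keep it there for about a second and let it spring right back. Leave the other things on the bench where they are.

Things in the scene. Friction and masses are not known exactly. Their poses are not given: they have to be found in the camera images.
- station: Blow-off station fixed to the bench (mm). Origin: on the bench, where the frame's centre lies when home. In its axes the long stop (aluminium bar 190 long, 22 high) has its inner face at x=+65, the short stop (142 long, 22 high) at y=+90. Behind the short stop a pillar (foot y=112..192, x=+-45) carries an air gun fixed upside down
- grip_top (a point): Top of the gun's fixed black grip, station axes (mm): grip 32 (x) by 30 (y), upright at y=162..192, z=135..245. Gun body 34 dia along y at height 130, y=125..220; a bent nozzle 12 dia reaches from it over the home place to y=+44, z=100. The trigger stands on the -y side of the grip
- trigger (a joint): Angle of the sprung trigger, rad: 0 at rest, 0.30 hard against the grip (0.25 or more is full). Steel lever 22 wide (x), 10 thick, 88 mm long, hinged at its lower end along station x at y=150, z=150 mm; at rest it leans 0.25 rad to -y, its free top end at y=128, z=235. Squeezing swings it to +y; at the top about 4 N starts it, 10 N brings it home
- trigger_pad (a point): Middle of the trigger's front (-y) face, 70 mm up the lever from its hinge: the place to press; it moves with the trigger
- regulator: Pressure regulator fixed to the bench: grey box 100 x 100 x 52 mm with a white dial and a ring on top and a knob at its centre. Origin under its centre. Brass stubs at +x and -x reach to 80 mm from the centre, at height 26 mm
- pressure_knob (a joint): Angle of the regulator's knob, rad, grows clockwise seen from above, 0 to 2.9. The knob is a black bar 54 long, 14 wide, 28 tall (from 66 to 94 mm above the bench), turning about its middle; at 0 it points along the regulator's +x
- knob_grip (a point): On the knob's axis, at mid height of its bar (82 mm above the bench); its x axis runs along the bar to the pointer end
- knob_pointer (a point): Pointer of the knob: a small black finger sticking out at one end of the bar, 34 mm from the knob's axis
- index_mark (a point): Where the pointer must come: the dark raised block on the index ring marks this direction; this point lies 34 mm from the knob's axis, like the pointer. The ring does not move
- frame: Wooden frame holding a copper relief: 130 (x) x 180 (y) x 45 mm high, loose, 0.6 kg. Its rim is a wall 15 mm thick all round, standing 22 mm above the copper inside (copper at height 23 mm). Origin: centre of its underside. Either way round will do
- mandrel: Tapering steel mandrel standing upright: 56 mm dia at the foot, 20 at the top, 152 high. Origin: centre of its foot. Leave it alone
- jar: Amber glass jar, 60 mm dia, 65 high, standing. Origin: centre of its underside. Leave it alone
- punch_pot: Dark steel pot of punches, 80 mm dia, 75 high, punches to 115 mm. Origin: centre of its underside. Leave it alone
- hammer: Hammer, 260 mm long, lying along its x axis. Leave it alone
- ear_defenders: Yellow ear defenders, 170 wide (y), 150 long, 76 high, origin between the cups. Leave them alone
- flat_bar: Flat steel bar, 30 (x) x 300 (y) x 18 mm, lying. Origin: centre of its underside. Leave it alone
Not all that is in view belongs to the job. Leave any pink look-alike of the regulator alone.

How it is judged:
By the outcome, as a careful person would: the job done as asked, in the order asked, and still so for the second after the job is handed in, with the robot touching nothing.
It also fails if it takes over 72 s, if anything falls off the work surface, if the arm or the gripper's body presses on something with over 40 N, if the wrist force passes 120 N, or if a joint passes its speed limit or range.

## Working session

There is one attempt and no reset: what is moved stays moved. The work goes in short steps, Python scripts to look and compute and a shell command to move; the robot and the scene stay as the last step left them, time stands still between calls to the robot, and variables do not carry over. Pictures are saved under pics/ and viewed, at most 10 in all, crops included, and the job is handed in when it is done.

```bash
mkdir -p pics; cat > h.py <<'E'
import numpy as np, cv2
from station import ctrl, camera, ticket
def pts(c):
    K=np.array(c["intrinsics"]);k1=c["k1"];V=np.array(c["view"])
    v,u=np.mgrid[0:480,0:640].astype(float)
    xd=(u-K[0,2])/K[0,0];yd=(v-K[1,2])/K[1,1]
    rd=np.hypot(xd,yd);r=rd.copy()
    for _ in range(20): r=rd/(1+k1*r*r)
    s=np.where(rd>0,r/np.maximum(rd,1e-9),1)
    z=c["range_z"].astype(float)
    P=np.stack([xd*s*z,yd*s*z,z],-1)
    W=(P-V[:3,3])@V[:3,:3]
    W[z<=0]=np.nan
    return W
def proj(c,p):
    K=np.array(c["intrinsics"]);V=np.array(c["view"])
    q=V[:3,:3]@np.array(p)+V[:3,3];x,y=q[:2]/q[2];f=1+c["k1"]*(x*x+y*y)
    return K[0,0]*x*f+K[0,2],K[1,1]*y*f+K[1,2]
E
python3 - <<'E'
from h import *
for n in("top","side"):
    c=camera(n);cv2.imwrite(f"pics/{n}0.png",c["img"]);np.savez(f"{n}0.npz",**c)
    V=np.array(c["view"]);print(n,-V[:3,:3].T@V[:3,3],V[2,:3],c["k1"])
print(ctrl.get_obs(),ctrl.pinch_z)
E
```

```text
top [0.38747535 0.09717683 1.14844514] [ 0.11240004 -0.01521058 -0.99354661] -0.057646982324851395
side [ 0.21902289 -0.75260674  0.69970011] [ 0.2890161   0.81077973 -0.50902449] -0.0003906312951371906
{'time_s': 0.1, 'qpos': array([ 1.11339915e+00,  3.00423878e-01,  1.52147843e+00,  2.35885455e-05,
        1.32073692e+00, -6.66010355e-02]), 'joint_vel': array([-0.00044134, -0.00091012, -0.00167782, -0.00077814,  0.00128308,
        0.00126497]), 'tau': array([-3.03911329e-04, -5.32643151e+01, -3.53281188e+01,  7.09141698e-02,
        2.35291250e-02, -5.97780036e-05]), 'ee_pos': array([0.2094048 , 0.50832864, 0.20495567]), 'eef_rot': array([-3.14054992e+00, -9.24493781e-05,  2.75079062e+00]), 'force': array([-0.71044356,  0.16751606,  0.02721254]), 'moment': array([-0.01054653, -0.01728028,  0.0022041 ]), 'grip_force': 0.0, 'grip_width': 0.09402655913774134} -0.0188
```

View pics/top0.png

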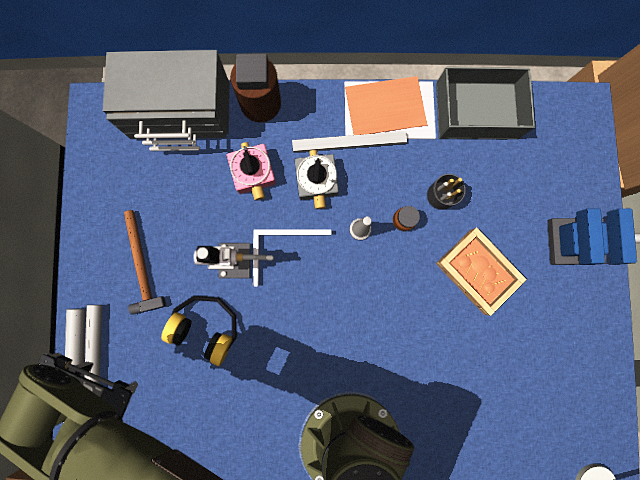

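View pics/side0.png

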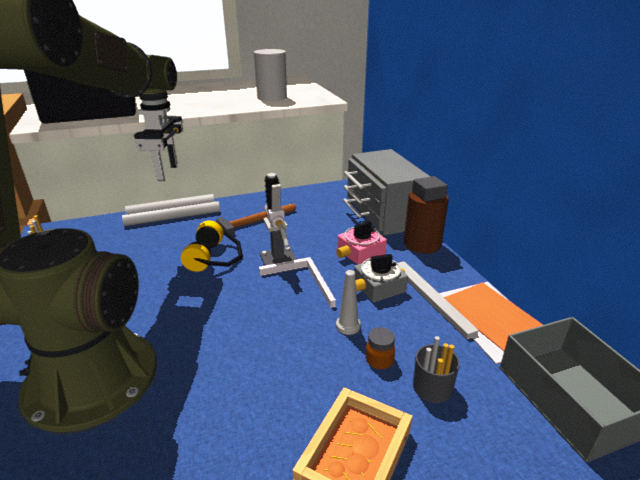

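The top view shows the station at about (258,255), the regulator at (317,175), the pink look-alike at (250,167), the frame at (482,271), and the mandrel and jar at (360,230) and (405,218). Next I'll measure these and zoom in on the regulator.

```bash
python3 - <<'E'
from h import *
c=dict(np.load("top0.npz"));W=pts(c)
def rep(n,m):
    P=W[m]; 
    if len(P)<5: print(n,len(P));return
    r=cv2.minAreaRect((P[:,:2]*1000).astype(np.float32)); print(n,len(P),"c",np.round(r[0],1),"sz",np.round(r[1],1),"ang",round(r[2],2),"z",np.round(np.nanmedian(P[:,2])*1000,1))
v,u=np.mgrid[0:480,0:640]
def box(a,b,cc,d): return (u>=a)&(u<=cc)&(v>=b)&(v<=d)
Z=W[...,2]
rep("frame",box(430,220,535,325)&(Z>.035)&(Z<.06)); rep("frameall",box(430,220,535,325)&(Z>.012)&(Z<.06))
rep("longstop",box(262,222,345,240)&(Z>.014)&(Z<.03))
rep("shortstop",box(246,226,268,290)&(Z>.014)&(Z<.03))
rep("reg box",box(290,145,345,205)&(Z>.043)&(Z<.057))
rep("knob",box(290,145,345,205)&(Z>.082))
rep("mandrel",box(345,210,378,245)&(Z>.01)); rep("jar",box(390,200,422,235)&(Z>.05))
rep("grip",box(190,235,225,275)&(Z>.22)); rep("nozzle",box(250,250,280,265)&(Z>.08))
rep("ear",box(155,290,242,370)&(Z>.01))
print("table z",np.nanmedian(Z[290:320,300:400]))
im=c["img"]
a=cv2.resize(im[140:210,280:350],(560,560),interpolation=cv2.INTER_CUBIC)
cv2.imwrite("pics/reg.png",a)
for i in range(150,200,3): print(" ".join("%3d"%(1000*z) if z==z else " ? " for z in Z[i,295:341:2]))
E
```

```text
frame 1514 c [ 427.4 -336.2] sz [180.8 132.7] ang 41.97 z 44.9
frameall 3974 c [ 427.2 -335.9] sz [181.  133.2] ang 42.15 z 27.0
longstop 344 c [531.1 129.6] sz [172.7  11.4] ang 89.47 z 22.2
shortstop 325 c [470.1 236.3] sz [ 47.5 145.3] ang 78.19 z 22.2
reg box 806 c [658.   76.3] sz [125.5 100.1] ang 6.65 z 54.2
knob 128 c [670.3  77.9] sz [13.7 54.5] ang 84.22 z 94.2
mandrel 390 c [536.1 -31.8] sz [54.7 49.5] ang 54.51 z 64.2
jar 383 c [ 561.8 -148.5] sz [51.9 52.5] ang 22.65 z 65.0
grip 266 c [461.6 297.5] sz [59.3 31.8] ang 89.57 z 239.7
nozzle 120 c [460.4 205.7] sz [49.8 11.8] ang 89.94 z 124.9
ear 1840 c [313.4 381.8] sz [226.3 147.2] ang 65.42 z 59.3
table z 0.00017177780275283276
 19  18  19  15  17  14  14  10  33  36  37   0   4   4   1   0   2  -1   2   2   0   0   0
  2   2   4  -1   1   0  -2  30  36  31  38   1   0   2   1   2   2   0   0   1  -1   0  -2
  0  -3   1  -1   1   2   6   1  57  59  60  59  60  60  50  51  55  53  52  51   0   0   2
 50  47  51  52  53  59  56  54  57  54  55  67  57  ?   56  53  58  51  54  51  -1   0  -1
 52  51  54  58  62  53  56  58 
[... 463 characters left out ...]
  91  92  95  70  69  71  68  57  57  59  57  59   0   3
  0  50  53  55  54  55  57  69  67  93  94  94  68  73  66  56  56  54  60  65  52   0   0
  1  49  58  57  53  60  53  55  59  72  73  80  65  55  57  58  55  59  56  61  55  48   0
  0  -2  52  61  55  56  59  55  58  59  57  56  55  61  54  53  56  56  ?   53  52  50   0
 -1   0  46  53  53  62  56  57  56  55  59  57  53  55  56  59  59  52  51  55  55  46   0
 -3   0  54  50  ?   50  53  56  58  54  56  56  54  58  59  56  52  54  51  53  52  47   2
 -4   1  50  55  48  53  52  49  51  47  48  47  47  34  38  35  30  30  30  23  22   3   0
 -1   3  28  33  29  22  24  21  16  28  39  37  41  41  38  -2   0   4   1  -2   0   0   0
```

View pics/reg.png

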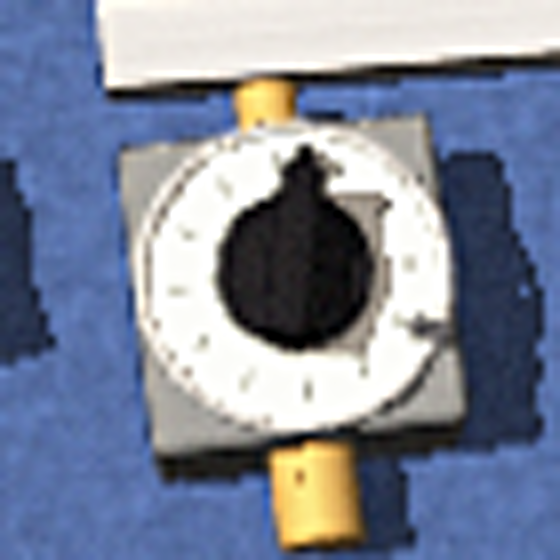

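Crop: the pointer is at (305,155), near the top; the index mark is at about (428,325); the dial centre is at about (297,275). I'll work these out precisely, along with the station axes.

```bash
python3 - <<'E'
from h import *
c=dict(np.load("top0.npz"));W=pts(c);Z=W[...,2]
K=c["intrinsics"];V=c["view"];k1=float(c["k1"])
def ray(u,v,z):
    xd=(u-K[0,2])/K[0,0];yd=(v-K[1,2])/K[1,1];rd=np.hypot(xd,yd);r=rd
    for _ in range(20): r=rd/(1+k1*r*r)
    d=V[:3,:3].T@np.array([xd*r/rd,yd*r/rd,1]);o=-V[:3,:3].T@V[:3,3]
    return np.round(1000*(o+d*(z-o[2])/d[2]),1)
v,u=np.mgrid[0:480,0:640]
b=lambda a,bb,cc,d:(u>=a)&(u<=cc)&(v>=bb)&(v<=d)
g=c["img"].astype(int)
# mark
m=b(328,176,337,184)&(g.max(2)<170)
print("mark px",[(x,y,g[y,x].tolist(),int(1000*Z[y,x])) for y,x in zip(*np.where(m))])
w=(200-g.min(2)).clip(0)*b(330,178,336,183);print((w*u).sum()/w.sum(),(w*v).sum()/w.sum())
for z in(.06,.066,.07): print("mark",z,ray(280+428/8,140+323/8,z),"dialc",ray(280+297/8,140+275/8,z))
print("pointer",ray(280+305/8,140+155/8,.08))
# dial circle from white pixels
wm=b(292,148,345,200)&(g.min(2)>200)&(Z>.04);P=W[wm][:,:2]*1000
h=cv2.convexHull(P.astype(np.float32))[:,0];print("dial ellipse",cv2.fitEllipse(h), np.median(W[wm][:,2]))
top=b(290,145,345,205)&(Z>.048)&(Z<.075);P=W[top]
top&=(g.max(2)>60)
for z0,n in((.086,"knob"),):
    P=W[b(295,150,340,195)&(Z>z0)][:,:2]*1000;print(n,P.min(0),P.max(0))
# stops: points at z~22
S=b(225,215,350,300)&(Z>.018)&(Z<.027);P=W[S]*1000
L=P[(P[:,0]>518)&(P[:,1]<220)];print("long x pct",np.percentile(L[:,0],[1,10,50,90,99]),"y",L[:,1].min(),P[:,1].max(),"fit",np.polyfit(L[:,1],L[:,0],1))
Q=P[(P[:,0]<515)&(P[:,1]<252)&(P[:,1]>215)];print("short y",np.percentile(Q[:,1],[1,10,50,90,99]),"x",Q[:,0].min(),P[:,0].max(),"fit",np.polyfit(Q[:,0],Q[:,1],1))
G=W[b(185,235,225,275)&(Z>.236)]*1000;print("grip",np.percentile(G,[2,98],axis=0).round(1))
M=W[b(345,210,378,245)&(Z>.14)]*1000;print("mandrel top",M.mean(0))
FB=W[b(285,130,410,155)&(Z>.012)&(Z<.025)]*1000;print("flatbar",cv2.minAreaRect(FB[:,:2].astype(np.float32)))
F=W[b(430,220,535,325)&(Z>.04)&(Z<.05)]*1000;print("frame",cv2.minAreaRect(F[:,:2].astype(np.float32)))
E
```

```text
mark px [(np.int64(328), np.int64(176), [122, 134, 143], 57), (np.int64(336), np.int64(176), [131, 134, 137], 50), (np.int64(337), np.int64(176), [74, 51, 41], 3), (np.int64(336), np.int64(177), [117, 122, 129], 51), (np.int64(337), np.int64(177), [76, 48, 39], 0), (np.int64(336), np.int64(178), [81, 87, 94], 52), (np.int64(337), np.int64(178), [71, 42, 31], 0), (np.int64(332), np.int64(179), [140, 145, 148], 61), (np.int64(336), np.int64(179), [84, 88, 97], 56), (np.int64(337), np.int64(179), [65, 42, 31], 2), (np.int64(331), np.int64(180), [133, 136, 143], 60), (np.int64(332), np.int64(180), [90, 90, 93], 60), (np.int64(333), np.int64(180), [89, 91, 93], 65), (np.int64(334), np.int64(180), [92, 91, 95], 64), (np.int64(335), np.int64(180), [118, 118, 124], 52), (np.int64(336), np.int64(180), [66, 72, 76], 50), (np.int64(337), np.int64(180), [56, 40, 32], 0), (np.int64(331), np.int64(181), [135, 145, 149], 61), (np.int64(332), np.int64(181), [63, 59, 62], 62), (np.int64(333), np.int64(181), [88, 84, 88], 61), (np.int64(334), np.int64(181), [102, 102, 107], 61), (np.int64(335), np.int
[... 1041 characters left out ...]
05677325512105957
knob [643.44548821  70.947633  ] [697.18992411  85.94882724]
long x pct [525.06143298 525.77406561 530.96570392 536.00534444 536.72333178] y 43.372390328587194 285.41673779878033 fit [9.54282299e-03 5.29715854e+02]
short y [227.55683463 227.86427386 232.79721138 237.85887848 238.36079819] x 395.983815855035 537.1177966072446 fit [2.45896807e-03 2.31715692e+02]
grip [[445.9 270.2 236.3]
 [475.9 324.9 247.9]]
mandrel top [537.46238614 -32.7688089  149.45848007]
flatbar ((777.12060546875, -10.457229614257812), (45.26177978515625, 300.9411926269531), 4.843875885009766)
frame ((427.21759033203125, -336.39178466796875), (180.27352905273438, 132.67742919921875), 41.92763137817383)
```

```bash
cat >> h.py <<'E'
from scipy.spatial.transform import Rotation as R
def need(x,y,z,yaw):
    "units still to go: turn (tool z first), then shift in the tool axes after that turn"
    o=ctrl.get_obs();T=R.from_euler('xyz',[np.pi,0,np.radians(yaw)])
    rv=(R.from_euler('xyz',o["eef_rot"]).inv()*T).as_rotvec(degrees=True)/10
    d=T.inv().apply(np.array([x,y,z])/1000-o["ee_pos"])/.03
    print("turn",rv.round(3),"shift",d.round(2),"t",o["time_s"],"q",o["qpos"].round(2),"F",o["force"].round(1))
E
python3 -m inch '0 0 0 -1 0 0 -0.83; 0 0 0 -1 0 0 -0.83; 0 0 0 -1 0 0 0; 0 0 0 -0.2 0 0 0' 20; python3 -c "
from h import *
need(670.5,78,300,174.2)"
```

```text
time_s: 0.6
ee_pos: [0.2096, 0.5088, 0.3027]
eef_rot: [3.139, 0.001, 3.04]
force: [0.2, -0.2, -0.5]
grip_width: 0.0574
grip_force: 0.0
turn [ 0.012  0.004 -0.   ] shift [-16.73 -12.74   0.09] t 0.6 q [ 1.11  0.25  1.37  0.    1.53 -0.36] F [ 0.2 -0.2 -0.5]
```

```bash
python3 -m inch '0 -1 -0.76 0 0 0 0;0 -1 -0.76 0 0 0 0;0 -1 -0.76 0 0 0 0;0 -1 -0.76 0 0 0 0;0 -1 -0.76 0 0 0 0;0 -1 -0.76 0 0 0 0;0 -1 -0.76 0 0 0 0;0 -1 -0.76 0 0 0 0;0 -1 -0.76 0 0 0 0;0 -1 -0.76 0 0 0 0';  python3 -m inch '0 -1 -0.76 0 0 0 0;0 -1 -0.76 0 0 0 0;0 -1 -0.76 0.5 0 0 0;0 -1 -0.76 1 0 0 0;0 -1 -0.76 1 0 0 0;0 -1 -0.76 1 0 0 0;0 -0.73 -0.58 1 0 0 0;0 0 0 0 0 0 0'; python3 -c "
from h import *
need(670.5,78,75,174.2)
c=camera('top');cv2.imwrite('pics/k1.png',cv2.resize(c['img'][120:240,230:390],None,fx=4,fy=4))"
```

```text
time_s: 1.85
ee_pos: [0.4855, 0.2504, 0.2999]
eef_rot: [-3.141, -0.002, 3.04]
force: [0.3, 0.3, 0.1]
grip_width: 0.0472
grip_force: 0.0
time_s: 2.85
ee_pos: [0.6694, 0.0762, 0.1618]
eef_rot: [-3.14, -0.007, 3.038]
force: [-1.6, 0.2, 0.3]
grip_width: 0.0466
grip_force: 0.0
turn [-0.007 -0.038 -0.011] shift [-0.03  0.06  2.89] t 2.85 q [ 0.06  0.62  1.17 -0.    1.36 -1.41] F [-1.6  0.2  0.3]
```

```bash
python3 -m inch '0 0 0.06 1 0 0 0;0 0 0 1 0 0 0;0 0 0 0.89 0 0 0;-1 0 0 0 0 0 0;-1 0 0 0 0 0 0;-1 0 0 0 0 0 0;-1 0 0 0 0 0 0' 20; python3 -c "
from h import *
need(670.5,78,75,174.2)"
```

```text
time_s: 3.78
ee_pos: [0.6709, 0.0786, 0.0811]
eef_rot: [-3.14, 0.002, 3.04]
force: [-2.3, -2.4, 5.0]
grip_width: 0.0139
grip_force: 20.0
turn [-0.007  0.009 -0.   ] shift [ 0.01 -0.02  0.2 ] t 3.775 q [ 0.06  0.69  1.24 -0.    1.21 -1.41] F [-2.3 -2.4  5. ]
```

```bash
python3 -m inch '-1 0 0 -0.05 0 0 1;-1 0 0 0 0 0 1;-1 0 0 0 0 0 1;-1 0 0 0 0 0 1;-1 0 0 0 0 0 1;-1 0 0 0 0 0 1;-1 0 0 0 0 0 1;-1 0 0 0 0 0 1;-1 0 0 0 0 0 1;-1 0 0 0 0 0 0.8' 30;python3 -m inch '-1 0 0 0 0 0 0.5;-1 0 0 0 0 0 0;-1 0 0 0 0 0 0'; python3 -c "
from h import *
need(670.5,78,75,174.2-105)"
```

```text
time_s: 5.03
ee_pos: [0.6695, 0.0776, 0.0812]
eef_rot: [-3.139, 0.003, 1.324]
force: [-9.0, -10.0, 1.4]
grip_width: 0.0136
grip_force: 30.0
time_s: 5.4
ee_pos: [0.6694, 0.0777, 0.0812]
eef_rot: [-3.139, 0.003, 1.242]
force: [-8.6, -9.8, 1.8]
grip_width: 0.0135
grip_force: 30.0
turn [-0.013  0.02   0.196] shift [0.02 0.03 0.21] t 5.4 q [ 0.06  0.69  1.24 -0.    1.21  0.39] F [-8.6 -9.8  1.8]
```

```bash
python3 -m inch '-1 0 0 0 0 0 0.15;-1 0 0 0 0 0 0;0 0 0 0 0 0 0;0 0 0 0 0 0 0;0 0 0 -1 0 0 0;0 0 0 -1 0 0 0;0 0 1 -1 0 0 0;0 0 1 -1 0 0 0;0 0 1 0 0 0 0;0 0 0 0 0 0 0'; python3 - <<'E'
from h import *
need(366,-391,200,132)
c=camera('top');a=cv2.resize(c['img'][140:210,280:350],(560,560),interpolation=cv2.INTER_CUBIC);cv2.imwrite('pics/k2.png',a)
Z=pts(c);v,u=np.mgrid[0:480,0:640];P=Z[(u>295)&(u<340)&(v>150)&(v<195)&(Z[...,2]>.086)&(Z[...,2]<.1)]*1000
print(cv2.minAreaRect(P[:,:2].astype(np.float32)),len(P))
E
```

```text
time_s: 6.65
ee_pos: [0.7557, 0.0475, 0.2002]
eef_rot: [-3.141, 0.0, 1.216]
force: [0.4, 0.0, -0.3]
grip_width: 0.0472
grip_force: 0.0
turn [-2.000e-03 -1.000e-03 -6.234e+00] shift [-2.170e+00 -1.944e+01  1.000e-02] t 6.65 q [0.01 0.82 0.76 0.   1.57 0.37] F [ 0.4  0.  -0.3]
((0.0, 0.0), (0.0, 0.0), 0.0) 0
```

View pics/k2.png

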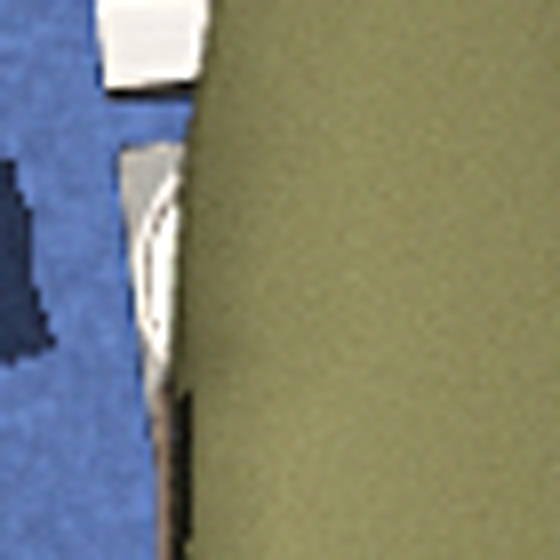

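```bash
python3 -m inch '0.4 0 -1 0 0 0 -1;0.4 0 -1 0 0 0 -1;0.4 0 -1 0 0 0 -1;0.4 0 -1 0 0 0 -1;0.4 0 -1 0 0 0 -1;0.4 0 -1 0 0 0 -1;0.4 0 -1 0 0 0 -0.23'; python3 - <<'E'
from h import *
need(366,-391,120,132)
E
```

```text
time_s: 7.58
ee_pos: [0.5585, 0.0153, 0.2016]
eef_rot: [3.141, 0.0, 2.309]
force: [0.8, -0.9, 0.4]
grip_width: 0.0657
grip_force: 0.0
turn [0.003 0.002 0.027] shift [ -5.77 -13.83   2.72] t 7.575 q [-0.04  0.32  1.5   0.    1.32 -0.78] F [ 0.8 -0.9  0.4]
```

```bash
python3 -m inch '0.4 -0.41 -0.99 0 0 0 0;0.4 -0.41 -0.99 0 0 0 0;0.4 -0.41 -0.99 0 0 0 0;0.4 -0.41 -0.99 0 0 0 0;0.4 -0.41 -0.99 0 0 0 0;0.4 -0.41 -0.99 0 0 0 0;0.4 -0.41 -0.99 0 0 0 0;0.4 -0.41 -0.99 0 0 0 0;0.4 -0.41 -0.99 0 0 0 0;0.4 -0.41 -0.99 0 0 0 0'; python3 -m inch '0.2 -0.41 -0.99 0.2 0 0 0;0.2 -0.41 -0.99 0.5 0 0 0;0.2 -0.41 -0.99 1 0 0 0;0.2 -0.41 -0.97 1 0 0 0;0.2 0 0 0 0 0 0';python3 - <<'E'
from h import *
need(366,-391,27,132)
c=camera('top');a=cv2.resize(c['img'][140:210,280:350],(560,560),interpolation=cv2.INTER_CUBIC);cv2.imwrite('pics/k3.png',a)
Z=pts(c);v,u=np.mgrid[0:480,0:640];P=Z[(u>295)&(u<340)&(v>150)&(v<195)&(Z[...,2]>.086)&(Z[...,2]<.1)]*1000
print(cv2.minAreaRect(P[:,:2].astype(np.float32)),len(P))
E
```

```text
time_s: 8.82
ee_pos: [0.421, -0.2752, 0.2015]
eef_rot: [3.141, 0.001, 2.305]
force: [0.0, -0.2, 0.3]
grip_width: 0.0655
grip_force: 0.0
time_s: 9.45
ee_pos: [0.3654, -0.3904, 0.1185]
eef_rot: [3.141, -0.003, 2.302]
force: [-0.8, 0.5, 0.1]
grip_width: 0.0562
grip_force: 0.0
turn [ 0.001 -0.018 -0.009] shift [-0.03  0.    3.05] t 9.45 q [-0.89  0.36  1.66  0.    1.13 -1.62] F [-0.8  0.5  0.1]
((670.043701171875, 77.6878890991211), (53.08746337890625, 15.07259750366211), 67.78785705566406) 137
```

View pics/k3.png

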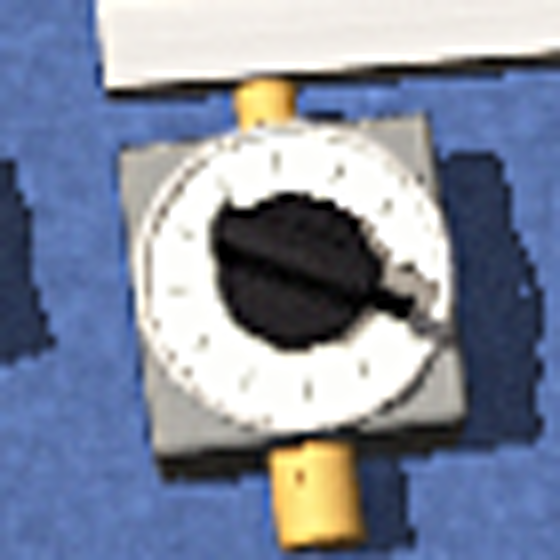

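```bash
python3 - <<'E'
from h import *
c=dict(np.load("top0.npz"));W=pts(c)*1000
v,u=np.mgrid[0:480,0:640];P=W[(u>430)&(u<535)&(v>220)&(v<325)]
a=np.radians(42);d=P[:,:2]-[427.2,-336.2];l=d@[np.cos(a),np.sin(a)];s=d@[-np.sin(a),np.cos(a)]
for lo in range(-95,0,5):
    m=(l>lo)&(l<lo+5)&(abs(s)<20);print(lo,m.sum(),np.percentile(P[m,2],[5,50,95]).round(1) if m.sum() else '')
E
```

```text
-95 0 
-90 29 [42.7 45.  47.3]
-85 33 [42.2 44.7 48.6]
-80 60 [22.  42.5 47.4]
-75 42 [21.7 23.9 41.4]
-70 33 [20.8 22.9 25.8]
-65 28 [21.3 23.1 25.6]
-60 31 [20.7 23.  26.7]
-55 25 [21.8 24.5 28.3]
-50 29 [21.6 25.6 29.3]
-45 32 [21.6 25.3 29.4]
-40 25 [21.5 25.2 28.5]
-35 36 [20.6 24.7 28.8]
-30 30 [21.9 25.8 28.8]
-25 29 [21.  24.7 29.4]
-20 30 [20.5 26.3 30.3]
-15 33 [20.8 24.9 29.6]
-10 33 [21.5 24.4 29.4]
-5 29 [22.4 25.7 28.4]
```

```bash
python3 -m inch '-0.2 0 0 1 0 0 0;-0.2 0 0 1 0 0 0;-0.2 0 0 1 0 0 0;-0.2 0 0 0 0 0 0;-1 0 0 0 0 0 0;-1 0 0 0 0 0 0;-1 0 0 0 0 0 0' 40;python3 - <<'E'
from h import *
need(366,-391,28,132)
E
```

```text
time_s: 10.38
ee_pos: [0.3672, -0.3917, 0.0317]
eef_rot: [-3.141, 0.002, 2.304]
force: [-4.2, -2.1, 7.8]
grip_width: 0.0145
grip_force: 40.0
turn [-0.005  0.014  0.002] shift [ 0.05 -0.01  0.12] t 10.375 q [-0.89  0.48  1.72 -0.    0.94 -1.62] F [-4.2 -2.1  7.8]
```

```bash
python3 -m inch '-1 0 0 -0.2 0 0 0;-1 0 0 -0.2 0 0 -0.8;-1 0 0 0 0 0 -0.8;-1 0 0 0 0 0 -0.8;-1 0 0 0 0 0 -0.8;-1 0 0 0 0 0 -0.8;-1 0 0 0 0 0 -0.8;-1 0 0 0 0 0 0;-1 0 0 0 0 0 0';python3 - <<'E'
from h import *
need(405,43,38,180)
c=camera('top');cv2.imwrite('pics/f1.png',c['img'])
W=pts(c)*1000;v,u=np.mgrid[0:480,0:640]
o=ctrl.get_obs();e=o["ee_pos"]*1000
m=(abs(W[...,0]-e[0])<110)&(W[...,1]>e[1]+40)&(W[...,1]<e[1]+230)&(W[...,2]>30)&(W[...,2]<70)
P=W[m];print(cv2.minAreaRect(P[:,:2].astype(np.float32)),P[:,:2].min(0),P[:,:2].max(0))
for a in range(40,180,20):
    q=P[(P[:,1]>e[1]+a)&(P[:,1]<e[1]+a+20)]; print(a,np.percentile(q[:,2],[5,50,95]) if len(q) else '')
E
```

```text
time_s: 11.5
ee_pos: [0.367, -0.3908, 0.0423]
eef_rot: [3.142, 0.0, 3.139]
force: [0.0, 0.4, -7.6]
grip_width: 0.0148
grip_force: 40.2
turn [ 0.     0.    -0.017] shift [-1.27 14.46  0.14] t 11.5 q [-0.89  0.46  1.71  0.    0.97 -2.45] F [ 0.   0.4 -7.6]
((366.6904602050781, -284.63018798828125), (134.031494140625, 130.12130737304688), 89.27748107910156) [ 300.80695701 -350.82258359] [ 432.54862193 -217.14453039]
40 [31.2301761  34.83415363 55.81005254]
60 [30.90117917 34.55760499 55.91571358]
80 [30.78780642 34.80085137 55.22932892]
100 [30.63417231 34.08528917 54.90809086]
120 [30.61703327 34.1242567  54.87812729]
140 [30.34432832 48.36490103 55.03681022]
160 [34.3583454  51.39601909 55.57829683]
```

View pics/f1.png

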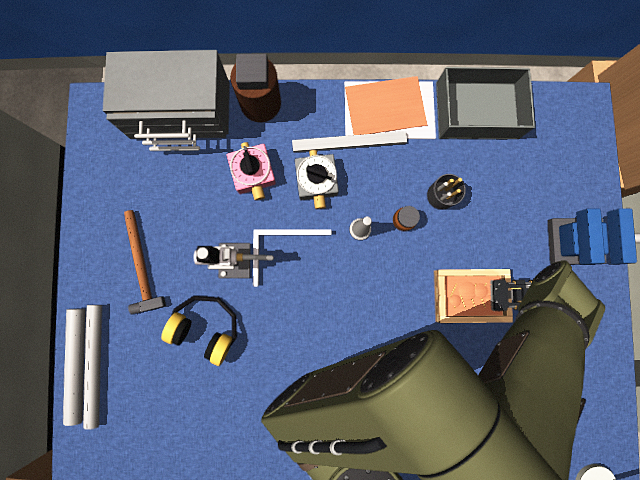

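The frame is held level about 10 mm up and square, with its top rim at pixels 436–512. Carrying it to the station.

```bash
python3 -m inch '-1 -0.1 0.8 0 0 0 0;-1 -0.1 1 0 0 0 0;-1 -0.1 1 0 0 0 0;-1 -0.1 1 0 0 0 0;-1 -0.1 1 0 0 0 0;-1 -0.1 1 0 0 0 0;-1 -0.1 1 0 0 0 0;-1 -0.1 1 0 0 0 0;-1 -0.1 1 0 0 0 0;-1 -0.1 1 0 0 0 0';python3 -m inch '-1 -0.1 1 0 0 0 0;-1 -0.1 1 0 0 0 0;-1 -0.07 1 0 0 0 0;-1 0 0.8 0 0 0 0;-1 0 0.5 0 0 0 0;-1 0 0.3 0 0 0 0;-1 0 0 0 0 0 0';python3 - <<'E'
from h import *
need(460,55,32,180)
E
```

```text
time_s: 12.8
ee_pos: [0.397, -0.096, 0.0425]
eef_rot: [-3.141, 0.0, 3.14]
force: [1.3, -0.1, -6.0]
grip_width: 0.0145
grip_force: 40.2
time_s: 13.68
ee_pos: [0.4051, 0.0411, 0.0422]
eef_rot: [-3.141, -0.0, -3.141]
force: [1.0, -0.4, -6.6]
grip_width: 0.0147
grip_force: 40.2
turn [-0.001 -0.     0.002] shift [-1.83  0.46  0.34] t 13.675 q [ 0.01  0.22  2.06 -0.    0.86 -1.56] F [ 1.  -0.4 -6.6]
```

```bash
python3 -m inch '-1 -0.7 0 0 0 0 0;-1 -0.7 0 0 0 0 0;-1 -0.25 0 0 0 0 0;-1 0 0 0.17 0 0 0;-1 0 0 0.17 0 0 0;-1 0 0 0 0 0 0' 40;python3 -m inch '-1 -0.1 0 0 0 0 0;-1 -0.1 0 0 0 0 0;-1 0 0 0 0 0 0';python3 -m inch '-1 0 0.15 0 0 0 0;-1 0 0.15 0 0 0 0;-1 0 0.1 0 0 0 0;-1 0 0 0 0 0 0'
```

```text
time_s: 14.42
ee_pos: [0.454, 0.0409, 0.0319]
eef_rot: [-3.141, -0.0, -3.141]
force: [-1.1, -2.0, -2.9]
grip_width: 0.0148
grip_force: 40.0
time_s: 14.8
ee_pos: [0.4607, 0.0412, 0.032]
eef_rot: [3.141, -0.0, -3.141]
force: [-0.7, -0.1, -4.4]
grip_width: 0.0145
grip_force: 40.1
time_s: 15.3
ee_pos: [0.4606, 0.0536, 0.0321]
eef_rot: [3.141, 0.0, -3.141]
force: [0.0, 2.0, -4.8]
grip_width: 0.0145
grip_force: 40.0
```

```bash
python3 -m inch '-1 0 0 0.05 0 0 0;-1 -0.05 0 0 0 0 0;-1 -0.05 0 0 0 0 0;-1 0 0 0 0 0 0';python3 -m inch '-1 0 0.1 0 0 0 0;-1 0 0.1 0 0 0 0;-1 0 0 0 0 0 0'
```

```text
time_s: 15.8
ee_pos: [0.4613, 0.0534, 0.0316]
eef_rot: [3.141, -0.006, -3.141]
force: [-27.4, 1.6, 34.3]
grip_width: 0.0151
grip_force: 40.0
time_s: 16.18
ee_pos: [0.4616, 0.0549, 0.0315]
eef_rot: [-3.134, -0.005, -3.141]
force: [-25.4, -43.9, 33.3]
grip_width: 0.0147
grip_force: 40.1
```

```bash
python3 -m inch '-1 0.04 -0.07 -0.03 0 0 0;-1 0 0 0 0 0 0';python3 -m inch '-0.3 0 0 0 0 0 0;-0.3 0 0 0 0 0 0;-0.3 0 0 -0.5 0 0 0;-0.3 0 0 -1 0 0 0;-0.3 0.7 -1 -1 0 0 0;-0.3 0.7 -1 -1 0 0 0;-1 0.7 -1 0 0 0 0;-1 0.7 -1 0 0 0 0;-1 0 -0.5 0 0 0 0;-1 0 0 0 0 0 0' 20;python3 - <<'E'
from h import *
np.set_printoptions(suppress=True)
c=camera('top');W=pts(c)*1000
cv2.imwrite('pics/f2.png',cv2.resize(c['img'][200:320,220:380],None,fx=5,fy=5,interpolation=cv2.INTER_CUBIC))
v,u=np.mgrid[0:480,0:640]
m=(W[...,0]>380)&(W[...,0]<540)&(W[...,1]>30)&(W[...,1]<245)
F=W[m&(W[...,2]>38)&(W[...,2]<50)]
for y in range(50,225,20):
    q=F[(F[:,1]>y)&(F[:,1]<y+20)];print(y,q[:,0].min().round(1),q[:,0].max().round(1))
for x in range(400,520,20):
    q=F[(F[:,0]>x)&(F[:,0]<x+20)];print(x,q[:,1].min().round(1),q[:,1].max().round(1))
S=W[m&(W[...,2]>17)&(W[...,2]<27)];print("stop y",np.percentile(S[(S[:,0]<460)&(S[:,1]>215)][:,1],[2,98]))
need(460,40,30,180)
E
```

```text
time_s: 16.42
ee_pos: [0.4614, 0.0548, 0.0316]
eef_rot: [-3.138, -0.002, 3.141]
force: [-9.8, -21.2, 7.9]
grip_width: 0.0143
grip_force: 40.0
time_s: 17.68
ee_pos: [0.3786, -0.0785, 0.1374]
eef_rot: [-3.141, 0.001, 3.14]
force: [-0.4, 0.7, 0.5]
grip_width: 0.0006
grip_force: 0.0
50 394.1 522.9
70 394.3 522.9
90 394.5 523.0
110 394.7 523.3
130 394.9 523.2
150 395.1 523.6
170 395.3 523.8
190 395.5 524.1
210 395.7 524.2
400 48.5 225.3
420 48.3 225.4
440 48.0 225.4
460 47.7 225.5
480 47.5 225.6
500 47.1 225.7
stop y [229.91752204 238.05874336]
turn [-0.001  0.005 -0.003] shift [-2.71  3.93  3.57] t 17.725 q [-0.3   0.01  2.03  0.    1.1  -1.87] F [ 0.4  0.6 -0.4]
```

View pics/f2.png

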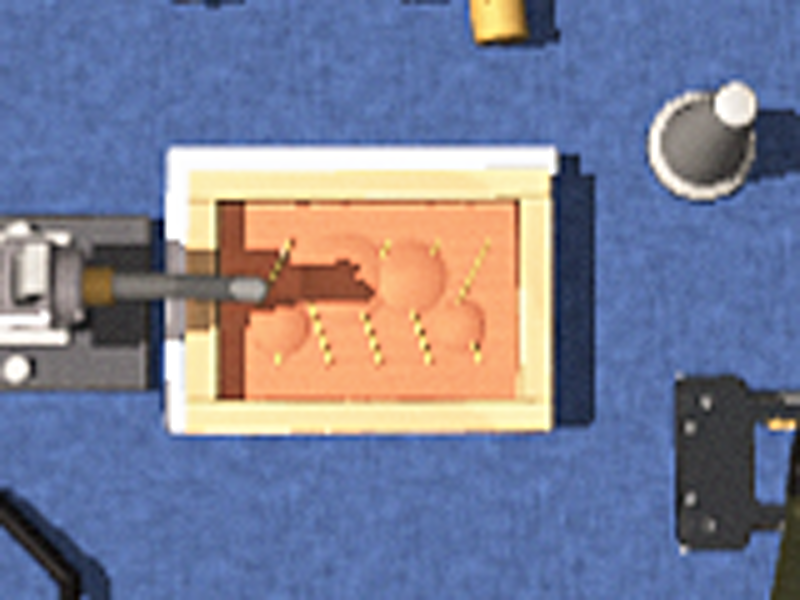

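The frame sits on both stops; the remaining gaps are smaller than a pixel. A gentle nudge on each side will confirm the contact.

```bash
python3 -m inch '-1 -0.9 1 0 0 0 0;-1 -0.9 1 0.7 0 0 0;-1 -0.9 1 1 0 0 0;-1 0 0.1 1 0 0 0;-1 0 0 1 0 0 0;-1 0 0.3 0 0 0 0;-1 0 0.1 0 0 0 0;-1 0 0.1 0 0 0 0;-1 0 0 0 0 0 0';python3 -m inch '-1 0 0.1 0 0 0 0;-1 0 0.1 0 0 0 0;-1 0 0 0 0 0 0'
```

```text
time_s: 18.85
ee_pos: [0.4597, 0.0302, 0.0263]
eef_rot: [-3.142, 0.001, -3.141]
force: [-0.3, -1.0, -0.3]
grip_width: 0.0002
grip_force: 0.0
time_s: 19.23
ee_pos: [0.4593, 0.035, 0.0257]
eef_rot: [-3.14, -0.0, -3.141]
force: [-2.7, -11.3, 4.8]
grip_width: 0.0004
grip_force: 5.8
```

```bash
python3 -m inch '-1 0 -0.9 0 0 0 0;-1 1 0 0 0 0 0;-1 1 0 0 0 0 0;-1 1 0.5 0 0 0 0;-1 0.1 1 0 0 0 0;-1 0 1 0 0 0 0;-1 0 1 0 0 0 0;-1 0 0.8 0 0 0 0;-1 -0.4 0 0 0 0 0;-1 0 0 0 0 0 0';python3 -m inch '-1 -0.2 0 0 0 0 0;-1 -0.1 0 0 0 0 0;-1 0 0 0 0 0 0'
```

```text
time_s: 20.48
ee_pos: [0.379, 0.1376, 0.0255]
eef_rot: [3.142, 0.0, 3.142]
force: [-0.0, -0.0, -0.6]
grip_width: 0.0009
grip_force: 0.0
time_s: 20.85
ee_pos: [0.3841, 0.1372, 0.0249]
eef_rot: [-3.14, -0.009, 3.141]
force: [-25.0, 1.3, 19.3]
grip_width: 0.0006
grip_force: 12.3
```

```bash
python3 -m inch '-1 0.4 0 0 0 0 0;-1 0 0 -1 0 0 0;-1 0 0 -1 0 0 0;-1 0 0 -1 0 0 0;-1 0 0 -1 0 0 0;-1 0 0 -1 0 0 0;-1 0 0 -1 0 0 0;-1 0 0 -0.1 0 0 0;-1 0 0 0 0 0 0';python3 - <<'E'
from h import *
need(460.5,235,208,180)
c=camera('top');W=pts(c)*1000
for z in(170,190,210,225):
    m=(W[...,0]>440)&(W[...,0]<482)&(W[...,1]>245)&(W[...,1]<335)&(W[...,2]>z-8)&(W[...,2]<z+8);P=W[m];print(z,len(P),P.min(0).round(1) if len(P) else '',P.max(0).round(1) if len(P) else '')
m=(W[...,0]>385)&(W[...,0]<540)&(W[...,1]>30)&(W[...,1]<245)&(W[...,2]>38)&(W[...,2]<50);F=W[m]
for y in (50,190): q=F[(F[:,1]>y)&(F[:,1]<y+20)];print(y,q[:,0].min().round(1),q[:,0].max().round(1))
c=camera('side');cv2.imwrite('pics/s2.png',cv2.resize(c['img'][150:290,200:400],None,fx=4,fy=4,interpolation=cv2.INTER_CUBIC))
E
```

```text
time_s: 21.98
ee_pos: [0.3751, 0.1377, 0.2077]
eef_rot: [-3.141, -0.001, 3.141]
force: [-0.3, -0.0, -0.3]
grip_width: 0.0008
grip_force: 0.0
turn [-0.001 -0.003 -0.001] shift [-2.85  3.24 -0.01] t 21.975 q [ 0.26 -0.05  1.91 -0.    1.28 -1.31] F [-0.3 -0.  -0.3]
170 43 [445.7 281.5 162.1] [477.8 301.3 177.1]
190 35 [444.7 271.7 182.1] [477.2 325.6 197.6]
210 46 [445.1 272.4 202.1] [476.9 327.1 216.4]
225 31 [446.1 261.2 223.3] [477.7 327.7 232.7]
50 420.8 522.7
190 511.0 523.9
```

View pics/s2.png

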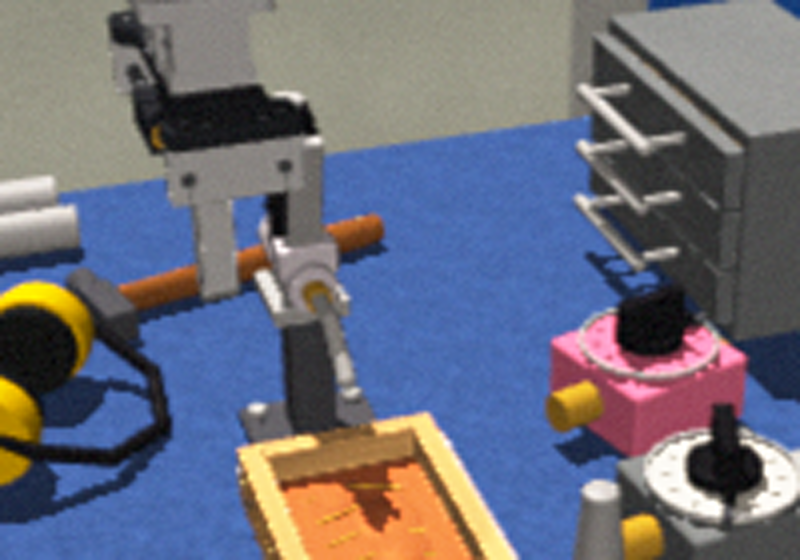

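The side view shows the gun and trigger clear, the frame home, and the knob pointer over the dark mark at (727,510). Now the trigger.

```bash
python3 -m inch '-1 -1 0.6 0 0 0 0;-1 -1 0.8 0 0 0 0;-1 -0.85 0.9 0 0 0 0;-1 0 0.6 0 0 0 0;-1 0 0.35 0 0 0 0;-1 0 0 0 0 0 0';python3 -m inch '-1 0 0.4 0 0 0 0;-1 0 0.2 0 0 0 0;-1 0 0 0 0 0 0'
```

```text
time_s: 22.82
ee_pos: [0.4602, 0.2357, 0.2083]
eef_rot: [-3.141, -0.0, -3.14]
force: [0.6, -0.0, 0.3]
grip_width: 0.0007
grip_force: 0.0
time_s: 23.2
ee_pos: [0.4609, 0.2534, 0.2089]
eef_rot: [-3.141, 0.001, -3.141]
force: [-0.3, -5.4, 4.5]
grip_width: 0.0007
grip_force: 2.8
```

```bash
python3 -m inch '-1 0 0.4 0 0 0 0;-1 0 0.3 0 0 0 0;-1 0 0 0 0 0 0';python3 -m inch '-1 0 0.05 0 0 0 0;-1 0 0.05 0 0 0 0'
```

```text
time_s: 23.58
ee_pos: [0.4612, 0.2736, 0.2092]
eef_rot: [-3.14, 0.001, 3.141]
force: [0.5, -10.8, 6.9]
grip_width: 0.0
grip_force: 5.5
time_s: 23.82
ee_pos: [0.4613, 0.2744, 0.2092]
eef_rot: [-3.136, 0.001, 3.14]
force: [-2.5, -32.2, 14.2]
grip_width: 0.0005
grip_force: 16.3
```

```bash
python3 -m inch '-1 0 0 0 0 0 0;-1 0 0 0 0 0 0;-1 0 0 0 0 0 0;-1 0 0 0 0 0 0;-1 0 0 0 0 0 0;-1 0 0 0 0 0 0;-1 0 -1 0 0 0 0;-1 0 -1 0 0 0 0;-1 0.6 -1 0 0 0 0;-1 1 0 0 0 0 0';python3 -m inch '-1 1 -1 0 0 0 0;-1 0.5 -1 0 0 0 0;-1 0.3 -1 0 0 0 0;-1 0 -1 0 0 0 0;-1 0 -1 0 0 0 0;-1 0 -1 0 0 0 0;-1 0 -1 0 0 0 0;-1 0 0 0 0 0 0';python3 - <<'E'
from h import *
o=ctrl.get_obs();print(o["qpos"].round(2))
c=camera('top');W=pts(c)*1000;cv2.imwrite('pics/end.png',c['img'])
P=W[(W[...,0]>440)&(W[...,0]<482)&(W[...,1]>245)&(W[...,1]<335)&(W[...,2]>217)&(W[...,2]<238)];print("trigger top y",P[:,1].min())
m=(W[...,0]>385)&(W[...,0]<540)&(W[...,1]>30)&(W[...,1]<245)&(W[...,2]>38)&(W[...,2]<50);F=W[m]
for y in (60,190): q=F[(F[:,1]>y)&(F[:,1]<y+20)];print(y,q[:,0].min().round(1),q[:,0].max().round(1))
q=F[(F[:,0]>420)&(F[:,0]<500)];print(q[:,1].min(),q[:,1].max())
v,u=np.mgrid[0:480,0:640];P=W[(u>295)&(u<340)&(v>150)&(v<195)&(W[...,2]>86)&(W[...,2]<100)];print(cv2.minAreaRect(P[:,:2].astype(np.float32)))
E
```

```text
time_s: 25.08
ee_pos: [0.4125, 0.1861, 0.2083]
eef_rot: [3.141, -0.0, 3.139]
force: [0.3, 0.9, 0.2]
grip_width: 0.0003
grip_force: 0.0
time_s: 26.08
ee_pos: [0.3588, -0.0235, 0.2085]
eef_rot: [3.141, 0.0, 3.139]
force: [0.7, -0.7, 0.3]
grip_width: 0.0002
grip_force: 0.0
[-0.17 -0.15  1.99  0.    1.29 -1.74]
trigger top y 260.55266381895757
60 394.2 522.8
190 395.5 524.4
47.349914097700506 225.59353564288327
((670.6583862304688, 77.2960205078125), (53.14226531982422, 15.430079460144043), 68.50735473632812)
```

View pics/end.png

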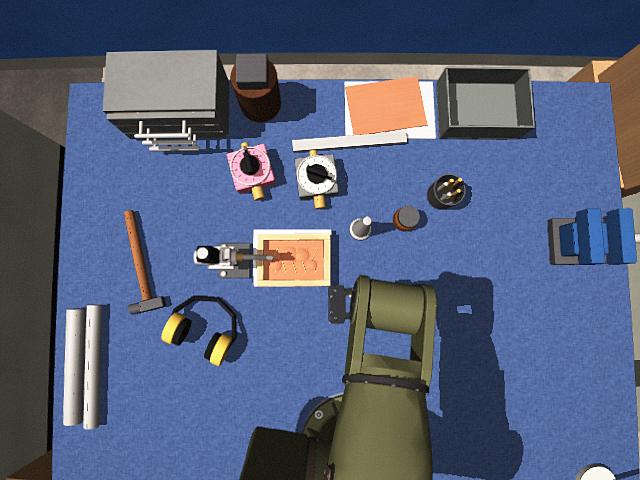

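The frame is home at (292,258), the knob points at its mark, the trigger is back at rest, everything else is where it was, and the arm is clear.

```bash
python3 -c "
from station import ticket
print(ticket.hand_in())"
```

```text
the job is handed in; nothing more can be done
None
```

The job is handed in, about 26 s into the 72 s allowed: knob pointer at the mark to within about 1–2° by camera, frame snug against both stops, then trigger held fully home for about 1 s and released, with nothing else disturbed.

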